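# Gauge the inside depth of a jar and lock the reading

## Robot

A 6-joint arm with a two-finger parallel gripper is mounted at the origin on the work surface. World frame = base frame: x ahead of the robot, y to its left, z up, the work surface at z = 0. Lengths are in m, angles in rad, forces in N, time in s.
With the tool pointing down it reaches from about 0.375 to 0.975 m from the base axis. Payload 3.8 kg.
Tool frame: the origin (TCP) lies midway between the tips of the shut fingers; the grasp point (between the pads) lies 19 mm behind it; z points along the fingers, y is the direction in which the jaws open and shut (so a half turn about z gives the same grasp; the last joint's range is limited). The gripper opens to 85 mm and grips with 20 to 120 N. Pads are 22 mm wide; open, the fingers measure 114 mm over their backs; the gripper's body (76 mm by 85 mm) begins 54 mm behind the grasp point. The pads swing forward as they close: fully open they stand 13 mm farther back than shut.
Start: joints at [-1.217, 0.264, 1.604, -0, 1.274, -0.037], TCP at [0.257, -0.624, 0.231] pointing down, gripper open.
Joint ranges: [-2.63, 2.63], [-0.94, 2.18], [0.31, 2.57], [-1.31, 4.45], [0, 2.66], [-2.55, 2.55]. Speed limits (rad/s): [2.57, 2.57, 3.14, 3.14, 3.14, 3.14].

## Interface

Orientations are given as a rotation vector (axis times angle).
In Python, from workcell import bot gives the robot as it stands.
- The arm moves only by the tool drive_tool, never from a script. Its argument "deltas" is a list of rows, each an object with "hand": the opening, from 0 (shut) to 1 (fully open); "offset": the shift along the world's x, y, z in cm, a list of three; "angular": the turn, a rotation vector about the world's x, y, z in degrees, a list of three. A call has 1 to 8 rows; each row is the pose to reach, as a shift and turn from the pose commanded when the call began; what a row does not reach only later rows make up. A row lasts 1/8 s, in which the tool goes at most 62.5 mm and 10.7 degrees, less where a joint would pass 70% of its speed; a pose out of reach is approached as far as the arm can. A call with a gripper value outside its range is refused whole. The fingers move at their own pace and stop on an object; "force" is the grip in N (left out, the last holds). Time passes only in rows, so rows that repeat a pose let the fingers close. It gives the time, the measured TCP pose, the force and the opening at its end, in the units of the state.
- bot.read_state(): the state, without advancing time (a new reading comes with each control period).
- bot.read_camera(name): name is "scene" or "top" or "wrist"; returns a dict with "frame" (384x512x3 uint8, blue, green, red), "mtx" (3x3 intrinsics, pixels), "R" (3x3) and "t" (3): a world point X has camera coordinates R X + t. Camera axes: x right, y down, z forward; pixel columns grow to the right and rows downward; lengths in m; the calibration is good to about 2 mm. The wrist camera is an equidistant fisheye: a pixel r from the principal point sees the ray r / f radians off the axis. A picture is of the moment at which its call begins. There is no depth.
- bot.finish_job(): hands the job in, once; it reports no verdict.
The state is a dict: "time": time; "q": joint angles; "joint_vel": joint speeds; "joint_torque": joint torques, N m; "tool_pos": TCP position; "tcp_rot": TCP orientation; "wrist_force": force on the tool from outside, world axes, zero at the start; "torque": the same for the moment, N m; "width": opening from 0.0 (shut) to 1.0 (fully open).
Only numpy, scipy, OpenCV 4.12 (cv2) and the standard library are available. Lean on these libraries where they do the work, as an engineer would, in place of code of your own. Each camera call takes 0.05 s, during which the arm holds its last target. There are 200 camera calls.

## Task

The pump tubes have to be cut to suit the open glass jar, so gauge its inside depth: lift the depth gauge out of its block, stand it centred on the jar with its bridge flat across the mouth, and slide its rod gently down until the tip just rests on the glass bottom. Then press the gauge's lock lever fully down, and leave the gauge standing on the jar like that, locked and with its tip on the bottom. Never press the rod hard on the glass, and leave the jar and everything else on the bench where they are.

Things in the scene. Friction and masses are not known exactly. Their poses are not given: they have to be found in the camera images.
- probe_grip (a point): Centre of the round steel head at the top of the depth gauge's rod: head 19 mm in diameter, 24 mm tall, knurled, the part to lift and lower the gauge by: lifted so, the bridge comes along. Axes as the gauge's. The gauge's rod (8 mm thick) hangs straight below it; from this point down to the rod's tip it is 134 mm
- probe: The gauge's sliding rod with its head, 60 g; origin at the rod's rounded lower tip, z up. The tip stands 20 to 45 mm below the bridge's underside at the start, 90 mm at most. The rod slides in the bridge with about 3 N of friction and stays where left; sliding it down with the bridge on the rim takes up to about 5 N at the hand, and 8 N or more means that the tip has met something
- gauge: The gauge's bridge (its foot): an aluminium bar 130 mm long (along its x), 26 mm wide, 11 mm thick, with a low housing in the middle up to 24 mm above the underside, 150 g; origin at the centre of the underside, on the rod's axis; z up. The lock lever is on its +x side. At the start it lies across the top of its block, rod hanging in the bore
- lock (a joint): The gauge's lock lever: 0 = open, sticking up and outward at about 45 degrees; 0.7 rad = stop, lever flat above the bridge, rod clamped. Starts at 0 to 0.12, stays where left, clamps from about 0.4 rad on. A push of 5 to 6 N straight down near its end closes it. It swings in the gauge's x-z plane; pivot 15 mm from the rod's axis towards the gauge's +x, 21 mm above the underside
- lock_tip (a point): End of the dark steel lock lever, 16 mm wide and 6 mm thick there, 30 mm from its pivot. Open it is 37 mm from the rod's axis towards the gauge's +x and 41 mm above the underside; closed it is 45 mm out and 22 mm above the underside (its upper face then 26 mm), still above the jar's rim when the gauge is centred on the mouth
- block: The gauge's rest: a white plastic block 80 x 56 mm, 60 mm high, fixed to the bench, with an upright bore 24 mm wide through its middle; origin under its centre, z up
- jar: The open jar: amber glass, round, 100 mm in diameter, 92 mm high, 0.5 kg, loose on the bench, the only jar without a cap; origin under its centre, z up. Its mouth is 84 mm wide inside, 93 mm outside. The thickness of its glass bottom differs from jar to jar, so that the inside depth is anything from 70 to 84 mm; the bottom is flat across. Do not press the rod on it with more than 15 N
- jar_rim (a point): Centre of the open jar's mouth, level with its rim, 92 mm above the jar's underside
- full_jar_mid (a point): Middle of a jar of the same amber glass with a black cap and a white label, 100 mm in diameter, 100 mm high; leave it
- tub_mid (a point): Middle of a closed white plastic tub, 86 mm in diameter, 82 mm high; leave it
- cap_mid (a point): Middle of a black jar cap lying on the bench, 100 mm in diameter, 19 mm high; leave it
- roll_mid (a point): Middle of a roll of white labels lying flat, 100 mm in diameter, 40 mm high; leave it
- pump_mid (a point): Collar of a black pump head with a white tube, lying on the bench, about 200 mm long, 44 mm high; leave it
- bottle_mid (a point): Middle of an upright amber bottle with black cap, 60 mm in diameter, 150 mm high; leave it
Not all that is in view belongs to the job. What is shaped like the gauge but pink is not meant.

How it is judged:
By the outcome, as a careful person would: the job done as asked, in the order asked, and still so for the second after the job is handed in, with the robot touching nothing.
It also fails if it takes over 54 s, if anything falls off the work surface, if the arm or the gripper's body presses on something with over 40 N, if the wrist force passes 120 N, or if a joint passes its speed limit or range.

## Working session

There is one attempt and no reset: what is moved stays moved. The work goes in short steps, Python scripts to look and compute and a tool call to move; the robot and the scene stay as the last step left them, time stands still between calls to the robot, and variables do not carry over. Pictures are saved under pics/ and viewed, about 8 in all and at most 12, crops included, and the job is handed in when it is done.

Besides the shell and the picture viewer there is one more tool, called after "Request:" by a JSON object that holds its "fn" and its "kwargs", one argument or row to a line. drive_tool: Moves the arm, as the interface text tells. Its arguments: {"type":"object","properties":{"deltas":{"type":"array"},"force":{"type":"number"}},"required":["deltas"]}

```bash
mkdir -p pics; ls; python3 - <<'E'
from workcell import bot
import cv2,pickle
d={}
for n in("scene","top"):
    c=bot.read_camera(n); d[n]=c; cv2.imwrite(f"pics/{n}0.png",c["frame"])
    print(n,c["mtx"].tolist(),c["R"].tolist(),c["t"].tolist())
pickle.dump(d,open("c0.pkl","wb"))
print(bot.read_state())
E
```

```text
pics
scene [[495.7246202624048, 0.0, 256.6973566503191], [0.0, 495.7246202624048, 186.25971906446068], [0.0, 0.0, 1.0]] [[-0.23710825791864235, 0.9713756452182175, -0.01445786649815473], [0.7840451113536411, 0.18255183899666616, -0.5932521297402915], [-0.5736313601863509, -0.15200059853772674, -0.8048868744456763]] [0.06265429006967761, -0.3448608028612956, 1.608939940356712]
top [[426.19521516752775, 0.0, 264.2717639839554], [0.0, 426.19521516752775, 192.3012356182891], [0.0, 0.0, 1.0]] [[-0.010293279468188888, -0.9995568677600103, 0.027930565901662232], [-0.9885762974316072, 0.005971913587780041, -0.15060292296139063], [0.1503693870247672, -0.02916169339900246, -0.9881996979780445]] [0.03563330724933179, 0.5307138551066808, 0.9996890610013373]
{'time': 0.1, 'q': array([-1.21688614e+00,  2.64742966e-01,  1.60524244e+00, -2.31189605e-05,
        1.27370897e+00, -3.68950382e-02]), 'joint_vel': array([-1.00531770e-05, -2.02954496e-03, -2.78019317e-03, -6.89764068e-04,
        8.32234920e-04, -1.91222092e-03]), 'joint_torque': array([ 2.58159398e-04, -5.16707754e+01, -3.68589771e+01, -5.64413881e-05,
        6.26260051e-03, -3.95627842e-05]), 'tool_pos': array([ 0.25689302, -0.62348374,  0.23003993]), 'tcp_rot': array([-3.07977225e+00, -6.09584506e-01,  5.55016071e-04]), 'wrist_force': array([ 0.6669239 ,  0.65748148, -0.45733601]), 'torque': array([-0.03325017,  0.04870304,  0.03346998]), 'width': 1.0023071438439146}
```

```bash
python3 - <<'E'
import cv2,numpy as np
a=cv2.imread("pics/scene0.png");b=cv2.imread("pics/top0.png")
cv2.imwrite("pics/a1.png",cv2.resize(a,(800,600),interpolation=cv2.INTER_CUBIC))
cv2.imwrite("pics/b1.png",cv2.resize(b,(800,600),interpolation=cv2.INTER_CUBIC))
E
```

```text
(no output)
```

View pics/a1.png

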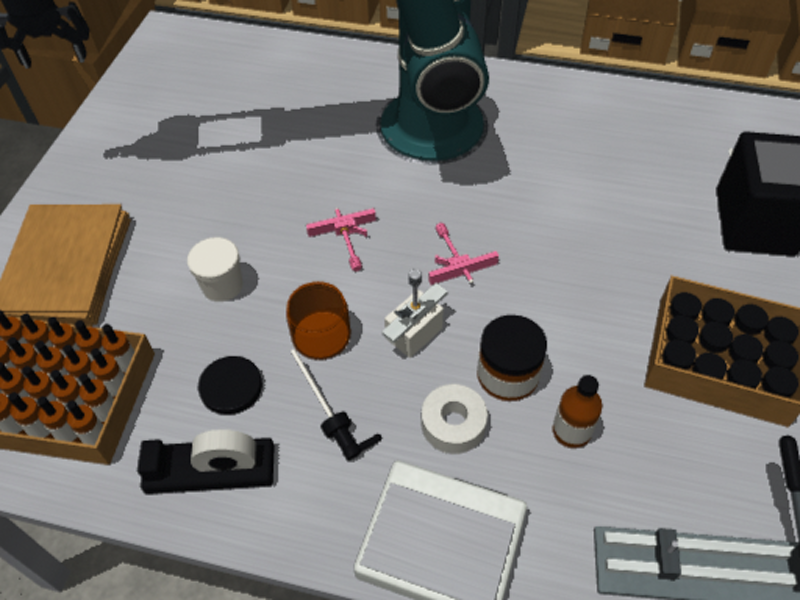

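View pics/b1.png

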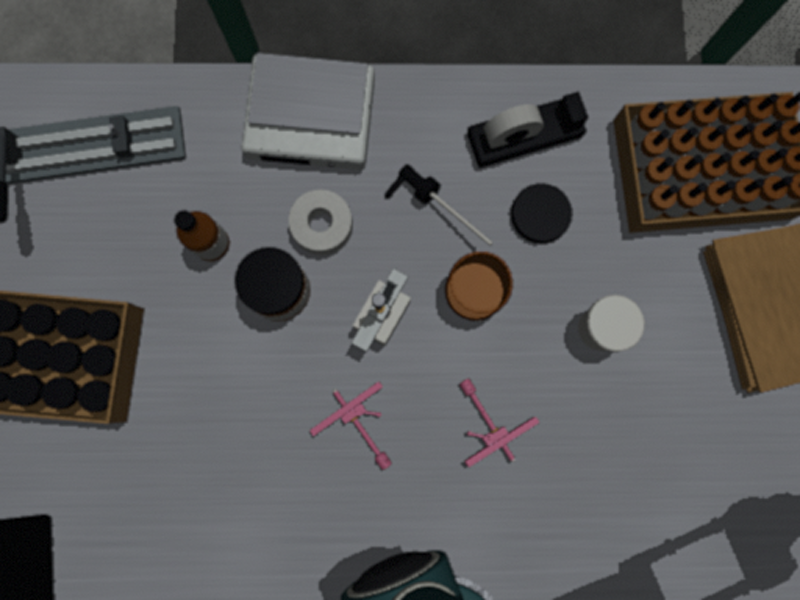

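The scene view shows the gauge on its white block at about (415,305) and the open jar at (318,320). In the top view they are at (380,310) and (480,285). The pink decoys lie nearer the base. Next I crop both views to get precise pixels.

```bash
cat > h.py <<'E'
import numpy as np,cv2
def ray(c,uv):
    d=np.linalg.inv(c["mtx"])@[uv[0],uv[1],1]; R=c["R"]; return -R.T@c["t"], R.T@d/np.linalg.norm(d)
def plane(c,uv,z):
    o,d=ray(c,uv); return o+d*(z-o[2])/d[2]
def fray(c,uv):
    K=c["mtx"]; v=np.array([uv[0]-K[0,2],uv[1]-K[1,2]]); r=np.hypot(*v); th=r/K[0,0]
    d=np.r_[np.sin(th)*v/max(r,1e-9),np.cos(th)]; R=c["R"]; return -R.T@c["t"],R.T@d
def fplane(c,uv,z):
    o,d=fray(c,uv); return o+d*(z-o[2])/d[2]
def fproj(c,X):
    p=c["R"]@X+c["t"]; r=np.hypot(p[0],p[1]); th=np.arctan2(r,p[2]); K=c["mtx"]
    return K[:2,2]+K[0,0]*th*p[:2]/r
def proj(c,X):
    p=c["mtx"]@(c["R"]@X+c["t"]); return p[:2]/p[2]
def tri(r1,r2):
    (a,d),(b,e)=r1,r2; s=np.linalg.lstsq(np.c_[d,-e],b-a,rcond=None)[0]
    p,q=a+d*s[0],b+e*s[1]; return (p+q)/2,np.linalg.norm(p-q)
E
python3 - <<'E'
import pickle,cv2,numpy as np
d=pickle.load(open("c0.pkl","rb"))
s=d["scene"]["frame"][160:240,175:295]; t=d["top"]["frame"][155:235,215:335]
f=lambda i:cv2.resize(i,None,fx=6,fy=6,interpolation=cv2.INTER_NEAREST)
cv2.imwrite("pics/c1.png",np.vstack([cv2.resize(s,(450,300),interpolation=0),cv2.resize(cv2.convertScaleAbs(t,alpha=1.6),(450,300),interpolation=0)]))
E
```

```text
(no output)
```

View pics/c1.png

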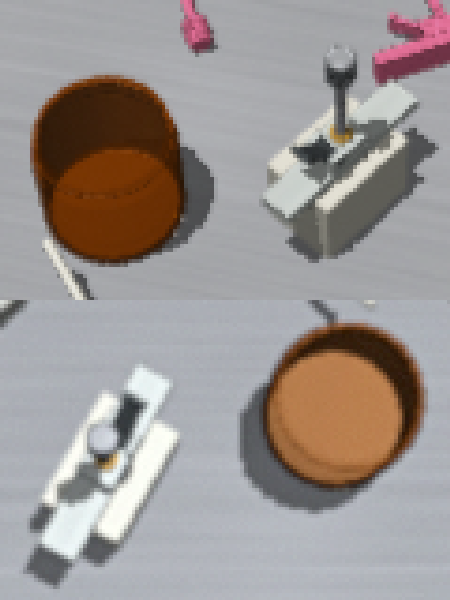

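The crop shows scene-view head at about (341,66) and lever end towards lower left. In the top view the head is at (103,138) and the dark lever is towards upper right, so the gauge's +x points away from the base and to the right.

```bash
python3 - <<'E'
import pickle
from h import *
d=pickle.load(open("c0.pkl","rb")); S,T=d["scene"],d["top"]
cs=lambda x,y:(175+x/3.75-.5,160+y/3.75-.5); ct=lambda x,y:(215+x/3.75-.5,155+(y-300)/3.75-.5)
print("head",tri(ray(S,cs(341,66)),ray(T,ct(103,440))))
tc=[plane(T,ct(*p),.071) for p in((155,373),(62,552))]
sc=[plane(S,cs(*p),.071) for p in((277,204),(404,92))]
for q in(tc,sc):
    print(np.round(q,4),"mid",np.mean(q,0),"len",np.linalg.norm(q[0]-q[1]),"yaw",np.degrees(np.arctan2(*(q[0]-q[1])[1::-1])))
for n,c in(("S",S),("T",T)):
    h=cv2.cvtColor(c["frame"],cv2.COLOR_BGR2HSV); m=cv2.inRange(h,(3,120,25),(20,255,255))
    x0,y0,x1,y1=(180,175,228,232) if n=="S" else (280,155,335,212)
    z=np.zeros_like(m); z[y0:y1,x0:x1]=m[y0:y1,x0:x1]
    k=max(cv2.findContours(z,0,2)[0],key=cv2.contourArea); print(n,cv2.boundingRect(k))
    P=[]
    for p in k[:,0]: P.append(plane(c,p,.092)[:2])
    P=np.float32(P)
    print(cv2.minEnclosingCircle(P))
    cam=-c["R"].T@c["t"]; print("cam",cam)
    # far side from camera = rim
    dd=(P.mean(0)-cam[:2]); dd/=np.linalg.norm(dd); far=P[((P-P.mean(0))@dd)>.0]
    A=np.c_[2*far,np.ones(len(far))]; s=np.linalg.lstsq(A,(far**2).sum(1),rcond=None)[0]
    print("far fit",s[:2],np.sqrt(s[2]+s[0]**2+s[1]**2))
E
```

```text
head (array([0.51379641, 0.08366767, 0.16002415]), np.float64(0.001755698355232322))
[[0.5705 0.0518 0.071 ]
 [0.4573 0.1106 0.071 ]] mid [0.51386304 0.08120111 0.071     ] len 0.12751927555024253 yaw -27.419149941151744
[[0.5676 0.054  0.071 ]
 [0.4593 0.116  0.071 ]] mid [0.5134392  0.08504144 0.071     ] len 0.12482782832123605 yaw -29.787889180473268
S (184, 180, 40, 50)
((0.5771000981330872, -0.055235669016838074), 0.0735461413860321)
cam [1.20818068 0.24665396 1.09133108]
far fit [ 0.55637099 -0.06727529] 0.04803481478592575
T (285, 162, 42, 43)
((0.5458362102508545, -0.06370039284229279), 0.052623406052589417)
cam [0.37469529 0.06160077 1.06682423]
far fit [ 0.5501966  -0.06772132] 0.04549152065814259
```

Request:
{"fn": "drive_tool", "kwargs": {
  "deltas": [
    {"hand": 1,"offset": [1.6,4.4,0.5],"angular": [0,0,8]},
    {"hand": 1,"offset": [3.2,8.8,1],"angular": [0,0,16]},
    {"hand": 1,"offset": [4.8,13.2,1.5],"angular": [0,0,24]},
    {"hand": 1,"offset": [6.4,17.6,2],"angular": [0,0,32]},
    {"hand": 1,"offset": [8,22,2.5],"angular": [0,0,40]},
    {"hand": 1,"offset": [9.6,26.4,3],"angular": [0,0,48]},
    {"hand": 1,"offset": [11.2,30.8,3],"angular": [0,0,56]},
    {"hand": 1,"offset": [12.8,35.3,3],"angular": [0,0,64]}
  ]
}}

```text
time: 1.1
tool_pos: [0.3852, -0.2695, 0.261]
tcp_rot: [-2.286, -2.155, -0.0]
wrist_force: [1.5, -0.1, 0.2]
width: 0.996
```

Request:
{"fn": "drive_tool", "kwargs": {
  "deltas": [
    {"hand": 1,"offset": [1.6,4.4,0],"angular": [0,0,8]},
    {"hand": 1,"offset": [3.2,8.8,0],"angular": [0,0,16]},
    {"hand": 1,"offset": [4.8,13.2,0],"angular": [0,0,24]},
    {"hand": 1,"offset": [6.4,17.6,0],"angular": [0,0,32]},
    {"hand": 1,"offset": [8,22,0],"angular": [0,0,40]},
    {"hand": 1,"offset": [9.6,26.4,0],"angular": [0,0,48]},
    {"hand": 1,"offset": [11.2,30.8,0],"angular": [0,0,56]},
    {"hand": 1,"offset": [12.9,35.3,0],"angular": [0,0,65]}
  ]
}}

```text
time: 2.1
tool_pos: [0.5141, 0.0834, 0.2609]
tcp_rot: [-0.768, -3.046, 0.001]
wrist_force: [0.0, -0.1, 0.5]
width: 1.001
```

Request:
{"fn": "drive_tool", "kwargs": {
  "deltas": [
    {"hand": 1,"offset": [0,0,0],"angular": [0,0,0]},
    {"hand": 1,"offset": [0,0,0],"angular": [0,0,0]}
  ]
}}

```text
time: 2.35
tool_pos: [0.5136, 0.0817, 0.2607]
tcp_rot: [-0.776, -3.043, 0.002]
wrist_force: [-0.9, -0.7, -0.5]
width: 1.002
```

```bash
python3 - <<'E'
from workcell import bot
import cv2,pickle
from scipy.spatial.transform import Rotation as R
c=bot.read_camera("wrist");pickle.dump(c,open("w1.pkl","wb"))
cv2.imwrite("pics/w1.png",cv2.resize(c["frame"],(800,600),interpolation=cv2.INTER_CUBIC))
s=bot.read_state();print(s["q"],s["tool_pos"],s["wrist_force"]);print(R.from_rotvec(s["tcp_rot"]).as_matrix().round(3))
print(c["mtx"].tolist(),c["R"].round(3).tolist(),(-c["R"].T@c["t"]).tolist())
E
```

```text
[ 1.09229818e-01 -4.87201447e-02  1.89372390e+00 -5.23501611e-04
  1.29771812e+00 -9.60927159e-01] [0.51354988 0.08119208 0.2608271 ] [ 0.08775082  0.38148116 -0.68962768]
[[-0.877  0.48  -0.001]
 [ 0.48   0.877 -0.001]
 [ 0.001 -0.001 -1.   ]]
[[297.3186396354542, 0.0, 255.0258607689799], [0.0, 297.3186396354542, 186.20185020047842], [0.0, 0.0, 1.0]] [[0.48, 0.877, -0.001], [0.847, -0.463, 0.263], [0.231, -0.127, -0.965]] [0.4538165793407845, 0.11340238556671307, 0.40268328517157964]
```

View pics/w1.png

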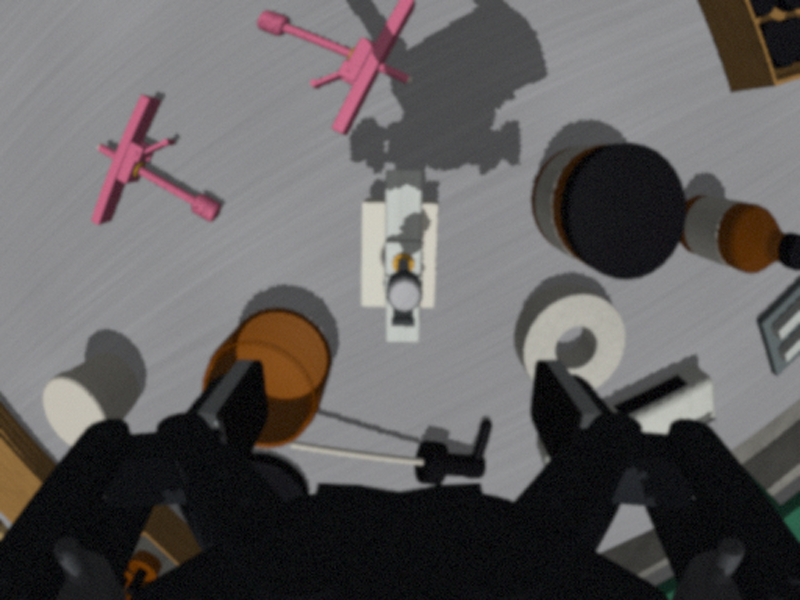

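The wrist view shows the gauge upright in the image, so it is aligned with the tool, with the head top at (405,292).

```bash
python3 - <<'E'
import pickle
from h import *
c=pickle.load(open("w1.pkl","rb")); k=1/1.5625
print("head",fplane(c,(405*k-.3,291*k-.3),.172))
e=[fplane(c,(x*k,y*k),.071) for x,y in((402,341),(406,170))]; print(e,np.degrees(np.arctan2(*(e[0]-e[1])[1::-1])),np.mean(e,0))
print(fplane(c,(403*k,262*k),.084))
E
```

```text
head [0.51027452 0.0857963  0.172     ]
[array([0.56927314, 0.05293288, 0.071     ]), array([0.45800926, 0.11675352, 0.071     ])] -29.838457596114495 [0.5136412 0.0848432 0.071    ]
[0.51310232 0.08419927 0.084     ]
```

Request:
{"fn": "drive_tool", "kwargs": {
  "deltas": [
    {"hand": 1,"offset": [-0.1,0.25,-3],"angular": [0,0,0]},
    {"hand": 1,"offset": [-0.1,0.25,-6],"angular": [0,0,0]},
    {"hand": 1,"offset": [-0.1,0.25,-9],"angular": [0,0,0]},
    {"hand": 1,"offset": [-0.1,0.25,-11.9],"angular": [0,0,0]},
    {"hand": 1,"offset": [-0.1,0.25,-11.9],"angular": [0,0,0]},
    {"hand": 0.5,"offset": [-0.1,0.25,-11.9],"angular": [0,0,0]}
  ],
  "force": 20
}}

```text
time: 3.15
tool_pos: [0.5137, 0.0836, 0.1434]
tcp_rot: [0.778, 3.042, 0.001]
wrist_force: [0.3, -0.2, -0.1]
width: 0.821
```

```bash
python3 - <<'E'
from workcell import bot
import cv2
c=bot.read_camera("wrist");
cv2.imwrite("pics/w2.png",cv2.resize(c["frame"][150:384,120:400],None,fx=2.5,fy=2.5,interpolation=cv2.INTER_CUBIC))
s=bot.read_state();print(s["tool_pos"],s["wrist_force"],s["width"])
E
```

```text
[0.51424628 0.08390422 0.14398775] [ 0.26369537 -1.19780026  0.89673962] 0.7343990835421284
```

View pics/w2.png

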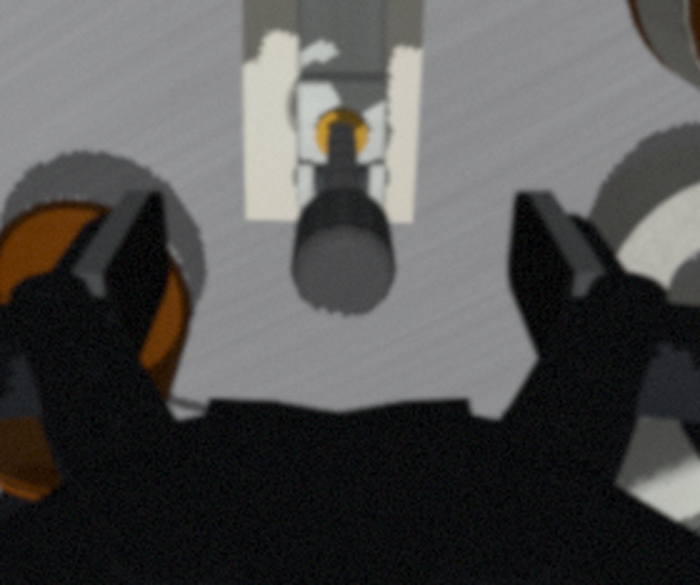

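The head sits midway between the pads, at about x = 344 with the pads at 165 and 510. Closing now.

Request:
{"fn": "drive_tool", "kwargs": {
  "deltas": [
    {"hand": 0.3,"offset": [0,0,0],"angular": [0,0,0]},
    {"hand": 0.0,"offset": [0,0,0],"angular": [0,0,0]},
    {"hand": 0,"offset": [0,0,0],"angular": [0,0,0]},
    {"hand": 0,"offset": [0,0,0],"angular": [0,0,0]},
    {"hand": 0,"offset": [0,0,0],"angular": [0,0,0]},
    {"hand": 0,"offset": [0,0,0],"angular": [0,0,0]},
    {"hand": 0,"offset": [0,0,0],"angular": [0,0,0]},
    {"hand": 0,"offset": [0,0,0],"angular": [0,0,0]}
  ],
  "force": 35
}}

```text
time: 4.2
tool_pos: [0.5136, 0.0845, 0.1425]
tcp_rot: [0.776, 3.043, 0.001]
wrist_force: [2.0, 1.1, 2.5]
width: 0.209
```

Request:
{"fn": "drive_tool", "kwargs": {
  "deltas": [
    {"hand": 0,"offset": [0,0,0.6],"angular": [0,0,0]},
    {"hand": 0,"offset": [0,0,1.5],"angular": [0,0,0]},
    {"hand": 0,"offset": [0,0,3],"angular": [0,0,0]},
    {"hand": 0,"offset": [0,0,5],"angular": [0,0,0]},
    {"hand": 0,"offset": [0,0,7],"angular": [0,0,0]},
    {"hand": 0,"offset": [0,0,9],"angular": [0,0,0]},
    {"hand": 0,"offset": [0,0,10.5],"angular": [0,0,0]},
    {"hand": 0,"offset": [0,0,10.5],"angular": [0,0,0]}
  ]
}}

```text
time: 5.2
tool_pos: [0.5142, 0.0845, 0.2493]
tcp_rot: [0.775, 3.041, 0.002]
wrist_force: [0.4, 0.5, -2.6]
width: 0.205
```

```bash
python3 - <<'E'
from workcell import bot
import cv2,pickle,numpy as np
d={n:bot.read_camera(n) for n in("wrist","scene","top")};pickle.dump(d,open("d3.pkl","wb"))
a=d["wrist"]["frame"][100:384,80:430]; b=d["scene"]["frame"][90:240,175:295]
b=cv2.resize(b,None,fx=4,fy=4,interpolation=cv2.INTER_NEAREST)[:568,:]
a=cv2.resize(a,None,fx=.9,fy=.9)
o=np.zeros((600,800,3),np.uint8);o[:568,:480]=b;o[:a.shape[0],480:480+a.shape[1]]=a
cv2.imwrite("pics/w3.png",o)
s=bot.read_state();print(s["tool_pos"],s["wrist_force"],s["width"],s["torque"])
E
```

```text
[0.51248906 0.08432082 0.24640141] [ 0.03533292  0.07904062 -3.42412853] 0.20969538379016398 [ 0.01544229  0.00060742 -0.02403094]
```

View pics/w3.png

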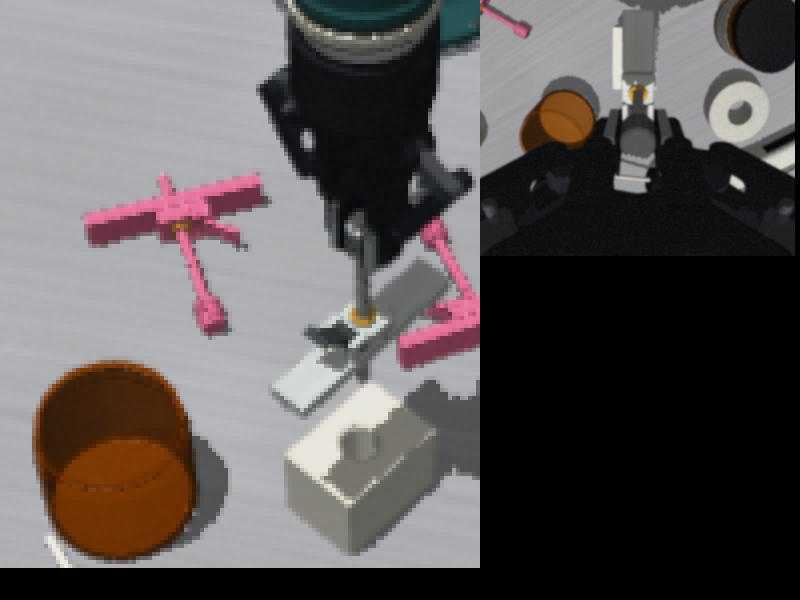

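The gauge hangs level from the head; the block's bore is clear, and the jar rim is in view in both pictures. Next, the rim centre.

```bash
python3 - <<'E'
import pickle
from h import *
from scipy.optimize import least_squares
d=pickle.load(open("d3.pkl","rb"))
o=[]
for n,(x0,y0,x1,y1) in(("scene",(180,175,228,232)),("top",(280,155,335,212))):
    c=d[n]; h=cv2.cvtColor(cv2.resize(c["frame"],None,fx=4,fy=4,interpolation=cv2.INTER_CUBIC),cv2.COLOR_BGR2HSV); m=cv2.inRange(h,(0,100,20),(22,255,255))
    z=np.zeros_like(m); z[4*y0:4*y1,4*x0:4*x1]=m[4*y0:4*y1,4*x0:4*x1]
    k=max(cv2.findContours(z,0,1)[0],key=cv2.contourArea)[:,0]
    P=np.array([plane(c,(p+.5)/4-.5,.092)[:2] for p in k])
    cam=(-c["R"].T@c["t"])[:2]; ctr=np.array([.552,-.0675])
    dd=ctr-cam; dd/=np.linalg.norm(dd)
    for lim in(.3,.5,.7):
        v=P-ctr; a=(v@dd)/np.linalg.norm(v,axis=1); F=P[a>lim]
        s=least_squares(lambda q:np.linalg.norm(F-q,axis=1)-.0465,ctr,loss="soft_l1",f_scale=.001)
        print(n,lim,len(F),s.x.round(4),np.abs(s.fun).mean().round(5))
    P0=np.array([plane(c,(p+.5)/4-.5,.0)[:2] for p in k]); v=P0-ctr; F=P0[(v@dd)/np.linalg.norm(v,axis=1)<-.5]
    s=least_squares(lambda q:np.linalg.norm(F-q,axis=1)-.05,ctr,loss="soft_l1",f_scale=.001); print(" base near",s.x.round(4),np.abs(s.fun).mean().round(5))
E
```

```text
scene 0.3 155 [ 0.5528 -0.0682] 0.00037
scene 0.5 132 [ 0.5528 -0.0683] 0.00029
scene 0.7 106 [ 0.5528 -0.0683] 0.00028
 base near [ 0.5462 -0.0707] 0.00036
top 0.3 181 [ 0.5506 -0.0677] 0.00034
top 0.5 150 [ 0.5506 -0.0677] 0.00036
top 0.7 112 [ 0.5505 -0.068 ] 0.00031
 base near [ 0.5485 -0.0928] 0.00294
```

Request:
{"fn": "drive_tool", "kwargs": {
  "deltas": [
    {"hand": 0,"offset": [0.3,-1.3,0],"angular": [0,0,0]},
    {"hand": 0,"offset": [1,-4,0],"angular": [0,0,0]},
    {"hand": 0,"offset": [1.8,-7.2,0],"angular": [0,0,0]},
    {"hand": 0,"offset": [2.6,-10.4,0],"angular": [0,0,0]},
    {"hand": 0,"offset": [3.3,-13.2,0],"angular": [0,0,0]},
    {"hand": 0,"offset": [3.7,-14.8,0],"angular": [0,0,0]},
    {"hand": 0,"offset": [3.8,-15.2,0],"angular": [0,0,0]},
    {"hand": 0,"offset": [3.8,-15.2,0],"angular": [0,0,0]}
  ]
}}

```text
time: 6.35
tool_pos: [0.5509, -0.0674, 0.247]
tcp_rot: [-0.776, -3.043, -0.001]
wrist_force: [0.8, 0.1, -2.0]
width: 0.205
```

```bash
python3 - <<'E'
from workcell import bot
import cv2,pickle,numpy as np
d={n:bot.read_camera(n) for n in("scene","wrist","top")};pickle.dump(d,open("d4.pkl","wb"))
b=d["scene"]["frame"][115:245,165:265]; a=d["wrist"]["frame"][120:330,160:350]
o=np.zeros((520,800,3),np.uint8);o[:,:400]=cv2.resize(b,(400,520),interpolation=0);a=cv2.resize(a,(400,442));o[:442,400:]=a
cv2.imwrite("pics/w4.png",o)
s=bot.read_state();print(s["tool_pos"],s["wrist_force"],s["width"],s["tcp_rot"])
E
```

```text
[ 0.55092507 -0.06673308  0.24723809] [ 0.09847502  0.02367058 -2.7550087 ] 0.20546138253869184 [-7.74698360e-01 -3.04428511e+00 -4.91038272e-04]
```

View pics/w4.png

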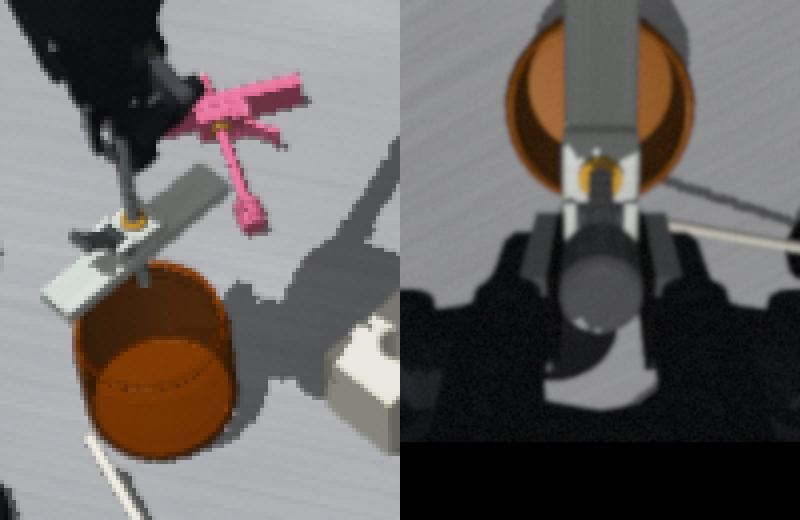

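Scene crop: rod hanging over the jar, collar at (133,220) and tip at (145,285). Wrist crop: collar at (600,175).

```bash
python3 - <<'E'
import pickle
from h import *
d=pickle.load(open("d4.pkl","rb")); S,W,T=d["scene"],d["wrist"],d["top"]
print(tri(ray(S,(197.75,169.5)),fray(W,(254.5,203))))
print("tip",[plane(S,(200.75-.5,185.75-.3),z) for z in(.126,.131)])
cs=lambda x,y:(165+x/4-.5,115+y/4-.5)
e=[plane(S,cs(*p),.1757) for p in((58,304),(214,176))];print("bridge",np.round(e,4),np.mean(e,0),np.linalg.norm(e[0]-e[1]))
E
```

```text
(array([ 0.5495866 , -0.06809806,  0.18959095]), np.float64(0.000747146893635999))
tip [array([ 0.54890598, -0.06968908,  0.126     ]), array([ 0.55232074, -0.06805056,  0.131     ])]
bridge [[ 0.6076 -0.0965  0.1757]
 [ 0.4964 -0.0362  0.1757]] [ 0.55198989 -0.06635277  0.1757    ] 0.12653948237440207
```

Request:
{"fn": "drive_tool", "kwargs": {
  "deltas": [
    {"hand": 0,"offset": [0.1,-0.05,-1.5],"angular": [0,0,0]},
    {"hand": 0,"offset": [0.1,-0.05,-3.0],"angular": [0,0,0]},
    {"hand": 0,"offset": [0.1,-0.05,-4.5],"angular": [0,0,0]},
    {"hand": 0,"offset": [0.1,-0.05,-5.5],"angular": [0,0,0]},
    {"hand": 0,"offset": [0.1,-0.05,-6.2],"angular": [0,0,0]},
    {"hand": 0,"offset": [0.1,-0.05,-6.6],"angular": [0,0,0]},
    {"hand": 0,"offset": [0.1,-0.05,-6.8],"angular": [0,0,0]},
    {"hand": 0,"offset": [0.1,-0.05,-6.8],"angular": [0,0,0]}
  ]
}}

```text
time: 7.5
tool_pos: [0.5523, -0.0682, 0.1796]
tcp_rot: [0.776, 3.044, 0.0]
wrist_force: [0.2, 0.5, -1.8]
width: 0.206
```

```bash
python3 - <<'E'
from workcell import bot
import cv2,pickle,numpy as np
d={n:bot.read_camera(n) for n in("scene","wrist")};pickle.dump(d,open("d5.pkl","wb"))
b=d["scene"]["frame"][115:245,165:265]; a=d["wrist"]["frame"][120:330,160:350]
o=np.zeros((520,800,3),np.uint8);o[:,:400]=cv2.resize(b,(400,520),interpolation=0);a=cv2.resize(a,(400,442));o[:442,400:]=a
cv2.imwrite("pics/w5.png",o)
s=bot.read_state();print(s["tool_pos"],s["wrist_force"],s["width"],s["tcp_rot"])
E
```

```text
[ 0.55245402 -0.06818457  0.17976858] [-0.78400786 -0.10043502 -2.97659015] 0.20416431122896384 [7.76021438e-01 3.04335907e+00 1.11644059e-04]
```

View pics/w5.png

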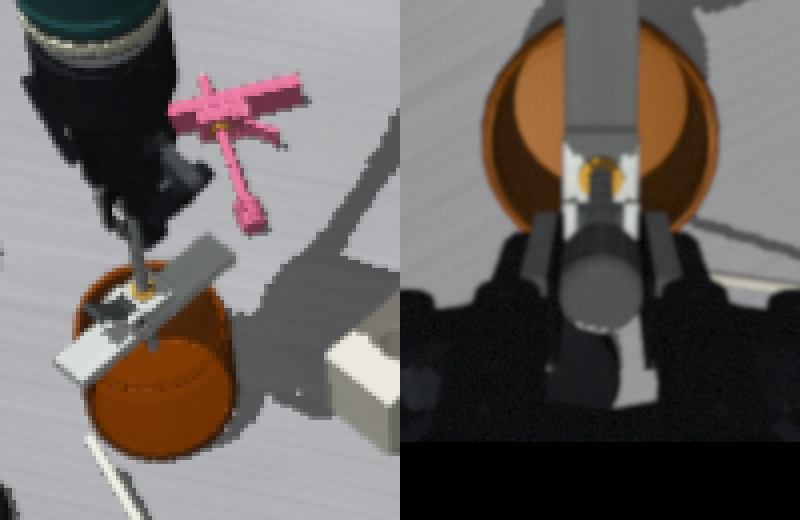

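Request:
{"fn": "drive_tool", "kwargs": {
  "deltas": [
    {"hand": 0,"offset": [0,0,-0.2],"angular": [0,0,0]},
    {"hand": 0,"offset": [0,0,-0.4],"angular": [0,0,0]},
    {"hand": 0,"offset": [0,0,-0.6],"angular": [0,0,0]},
    {"hand": 0,"offset": [0,0,-0.8],"angular": [0,0,0]},
    {"hand": 0,"offset": [0,0,-1.0],"angular": [0,0,0]},
    {"hand": 0,"offset": [0,0,-1.2],"angular": [0,0,0]}
  ]
}}

```text
time: 8.35
tool_pos: [0.5522, -0.0681, 0.1674]
tcp_rot: [0.776, 3.044, 0.0]
wrist_force: [-2.0, 0.4, 1.9]
width: 0.208
```

Request:
{"fn": "drive_tool", "kwargs": {
  "deltas": [
    {"hand": 0,"offset": [0,0,-0.4],"angular": [0,0,0]},
    {"hand": 0,"offset": [0,0,-0.8],"angular": [0,0,0]},
    {"hand": 0,"offset": [0,0,-1.2],"angular": [0,0,0]},
    {"hand": 0,"offset": [0,0,-1.6],"angular": [0,0,0]},
    {"hand": 0,"offset": [0,0,-2.0],"angular": [0,0,0]},
    {"hand": 0,"offset": [0,0,-2.2],"angular": [0,0,0]},
    {"hand": 0,"offset": [0,0,-2.3],"angular": [0,0,0]}
  ]
}}

```text
time: 9.22
tool_pos: [0.5521, -0.0681, 0.1441]
tcp_rot: [-0.776, -3.044, 0.0]
wrist_force: [-2.0, 0.2, 2.9]
width: 0.208
```

Request:
{"fn": "drive_tool", "kwargs": {
  "deltas": [
    {"hand": 0,"offset": [0,0,-0.1],"angular": [0,0,0]},
    {"hand": 0,"offset": [0,0,-0.2],"angular": [0,0,0]}
  ]
}}

```text
time: 9.48
tool_pos: [0.5521, -0.0681, 0.1423]
tcp_rot: [0.776, 3.044, 0.0]
wrist_force: [-2.0, -0.1, 3.1]
width: 0.207
```

Request:
{"fn": "drive_tool", "kwargs": {
  "deltas": [
    {"hand": 0,"offset": [0,0,-0.05],"angular": [0,0,0]},
    {"hand": 0,"offset": [0,0,-0.1],"angular": [0,0,0]}
  ]
}}

```text
time: 9.72
tool_pos: [0.5521, -0.0681, 0.1413]
tcp_rot: [0.776, 3.044, 0.0]
wrist_force: [-2.1, 0.7, 3.2]
width: 0.207
```

Request:
{"fn": "drive_tool", "kwargs": {
  "deltas": [
    {"hand": 0,"offset": [0,0,-0.05],"angular": [0,0,0]},
    {"hand": 0,"offset": [0,0,-0.1],"angular": [0,0,0]}
  ]
}}

```text
time: 9.98
tool_pos: [0.5521, -0.0681, 0.1403]
tcp_rot: [-0.776, -3.044, 0.0]
wrist_force: [-2.0, -0.6, 2.4]
width: 0.209
```

Request:
{"fn": "drive_tool", "kwargs": {
  "deltas": [
    {"hand": 0,"offset": [0,0,-0.05],"angular": [0,0,0]},
    {"hand": 0,"offset": [0,0,-0.1],"angular": [0,0,0]}
  ]
}}

```text
time: 10.22
tool_pos: [0.5521, -0.0681, 0.1393]
tcp_rot: [0.776, 3.044, -0.0]
wrist_force: [-1.7, -0.3, 3.5]
width: 0.21
```

Request:
{"fn": "drive_tool", "kwargs": {
  "deltas": [
    {"hand": 0,"offset": [0,0,-0.05],"angular": [0,0,0]},
    {"hand": 0,"offset": [0,0,-0.1],"angular": [0,0,0]}
  ]
}}

```text
time: 10.48
tool_pos: [0.5523, -0.0682, 0.139]
tcp_rot: [0.776, 3.044, -0.0]
wrist_force: [-3.8, 0.1, 7.4]
width: 0.209
```

Request:
{"fn": "drive_tool", "kwargs": {
  "deltas": [
    {"hand": 0,"offset": [0,0,0],"angular": [0,0,0]}
  ]
}}

```text
time: 10.6
tool_pos: [0.5524, -0.0681, 0.1391]
tcp_rot: [0.776, 3.044, 0.0]
wrist_force: [-3.2, 1.3, 7.1]
width: 0.207
```

Request:
{"fn": "drive_tool", "kwargs": {
  "deltas": [
    {"hand": 0,"offset": [0,0,-0.03],"angular": [0,0,0]},
    {"hand": 0,"offset": [0,0,-0.03],"angular": [0,0,0]}
  ]
}}

```text
time: 10.85
tool_pos: [0.5525, -0.0682, 0.1391]
tcp_rot: [0.776, 3.043, 0.0]
wrist_force: [-2.9, -0.1, 8.1]
width: 0.21
```

Request:
{"fn": "drive_tool", "kwargs": {
  "deltas": [
    {"hand": 0,"offset": [0,0,0.06],"angular": [0,0,0]},
    {"hand": 0,"offset": [0,0,0.06],"angular": [0,0,0]},
    {"hand": 0.3,"offset": [0,0,0.06],"angular": [0,0,0]},
    {"hand": 0.5,"offset": [0,0,0.06],"angular": [0,0,0]},
    {"hand": 0.7,"offset": [0,0,0.06],"angular": [0,0,0]},
    {"hand": 0.7,"offset": [0,0,0.06],"angular": [0,0,0]},
    {"hand": 0.7,"offset": [0,0,0.06],"angular": [0,0,0]}
  ]
}}

```text
time: 11.72
tool_pos: [0.5521, -0.0681, 0.1385]
tcp_rot: [-0.776, -3.044, -0.0]
wrist_force: [-0.1, -0.3, -0.9]
width: 0.702
```

Request:
{"fn": "drive_tool", "kwargs": {
  "deltas": [
    {"hand": 0.7,"offset": [0,0,1],"angular": [0,0,0]},
    {"hand": 0.7,"offset": [0,0,3],"angular": [0,0,0]},
    {"hand": 0.7,"offset": [0,0,5],"angular": [0,0,0]},
    {"hand": 0.7,"offset": [0,0,8],"angular": [0,0,0]},
    {"hand": 0.3,"offset": [0,0,11],"angular": [0,0,0]},
    {"hand": 0,"offset": [0,0,12],"angular": [0,0,0]},
    {"hand": 0,"offset": [0,0,12],"angular": [0,0,0]},
    {"hand": 0,"offset": [0,0,12],"angular": [0,0,0]}
  ]
}}

```text
time: 12.72
tool_pos: [0.5513, -0.068, 0.2571]
tcp_rot: [-0.776, -3.042, 0.0]
wrist_force: [-0.1, 0.0, -0.6]
width: 0.0
```

```bash
python3 - <<'E'
from workcell import bot
import cv2,pickle,numpy as np
d={n:bot.read_camera(n) for n in("scene","wrist")};pickle.dump(d,open("d6.pkl","wb"))
b=d["scene"]["frame"][135:235,165:265]; a=d["wrist"]["frame"][100:300,160:360]
cv2.imwrite("pics/w6.png",np.hstack([cv2.resize(b,(400,400),interpolation=0),cv2.resize(a,(400,400))]))
s=bot.read_state();print(s["tool_pos"],s["wrist_force"],s["width"],s["tcp_rot"])
E
```

```text
[ 0.55122052 -0.06795423  0.25688454] [-0.31126043  0.53102647  0.25352038] -0.000416428768320595 [-7.75516988e-01 -3.04144858e+00  3.51595202e-04]
```

View pics/w6.png

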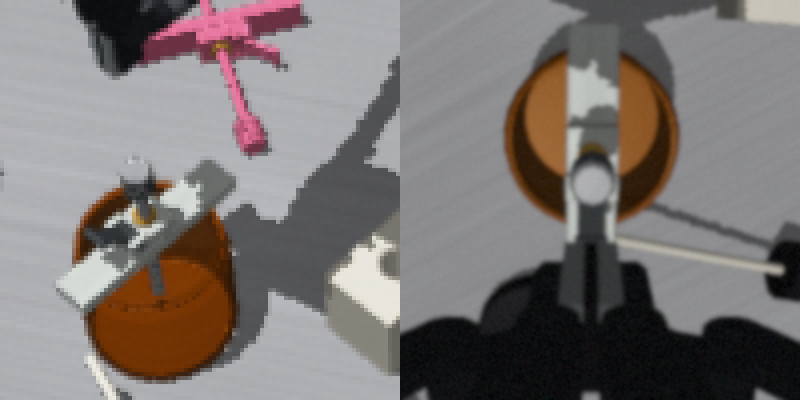

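The gauge stands on the jar with its bridge flat, and the rod tip is visible at the bottom (158,300 in the scene crop). I check the centring before pressing the lever.

```bash
python3 - <<'E'
import pickle
from h import *
d=pickle.load(open("d6.pkl","rb")); S,W=d["scene"],d["wrist"]
cs=lambda x,y:(165+x/4-.5,135+y/4-.5)
e=[plane(S,cs(*p),.103) for p in((67,297),(222,171))];print(np.round(e,4),np.mean(e,0),np.linalg.norm(e[0]-e[1]),np.degrees(np.arctan2(*(e[0]-e[1])[1::-1])))
print("collar",plane(S,cs(145,214),.117),"head",tri(ray(S,cs(137,166)),fray(W,(160+(590-400)/2-.25,100+178/2))))
print("lever end",plane(S,cs(92,233),.133))
E
```

```text
[[ 0.6102 -0.1007  0.103 ]
 [ 0.4974 -0.0365  0.103 ]] [ 0.55378165 -0.06861     0.103     ] 0.12973730841454606 -29.637908507531968
collar [ 0.54988305 -0.06910129  0.117     ] head (array([ 0.54939122, -0.06866239,  0.16446343]), np.float64(0.0005951448552070918))
lever end [ 0.58129877 -0.09051234  0.133     ]
```

Request:
{"fn": "drive_tool", "kwargs": {
  "deltas": [
    {"hand": 0,"offset": [1.8,-1.0,0],"angular": [0,0,0]},
    {"hand": 0,"offset": [3.6,-2.1,0],"angular": [0,0,0]},
    {"hand": 0,"offset": [3.6,-2.1,-3],"angular": [0,0,0]},
    {"hand": 0,"offset": [3.6,-2.1,-6],"angular": [0,0,0]},
    {"hand": 0,"offset": [3.6,-2.1,-9],"angular": [0,0,0]},
    {"hand": 0,"offset": [3.6,-2.1,-10.7],"angular": [0,0,0]},
    {"hand": 0,"offset": [3.6,-2.1,-11.3],"angular": [0,0,0]},
    {"hand": 0,"offset": [3.6,-2.1,-11.3],"angular": [0,0,0]}
  ]
}}

```text
time: 13.82
tool_pos: [0.5883, -0.0891, 0.1457]
tcp_rot: [0.776, 3.044, -0.0]
wrist_force: [0.3, 0.2, 0.3]
width: -0.0
```

```bash
python3 - <<'E'
from workcell import bot
import cv2,pickle,numpy as np
d={n:bot.read_camera(n) for n in("scene","wrist")}
b=d["scene"]["frame"][135:235,165:265]; a=d["wrist"]["frame"][100:300,160:360]
cv2.imwrite("pics/w7.png",np.hstack([cv2.resize(b,(400,400),interpolation=0),cv2.resize(a,(400,400))]))
s=bot.read_state();print(s["tool_pos"],s["wrist_force"],s["width"])
E
```

```text
[ 0.58909253 -0.08926951  0.14691268] [ 0.03014538 -0.23405278 -0.16166018] 9.167361066216701e-05
```

View pics/w7.png

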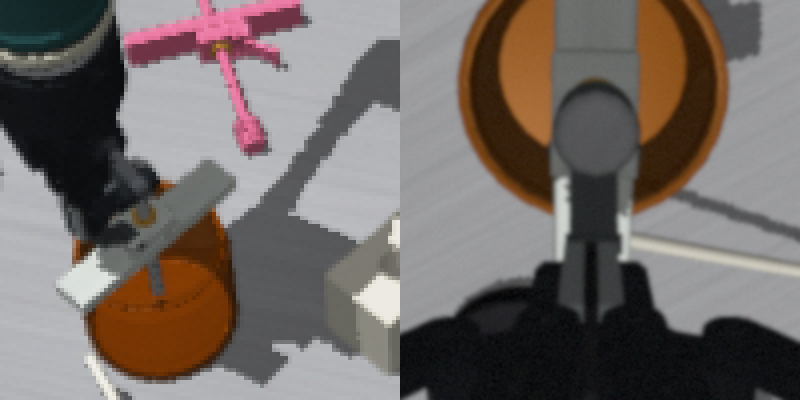

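The fingertips are just above the lever and clear of the head. Pressing down slowly.

Request:
{"fn": "drive_tool", "kwargs": {
  "deltas": [
    {"hand": 0,"offset": [0,0,-0.4],"angular": [0,0,0]},
    {"hand": 0,"offset": [0,0,-0.8],"angular": [0,0,0]},
    {"hand": 0,"offset": [0,0,-1.2],"angular": [0,0,0]},
    {"hand": 0,"offset": [0,0,-1.5],"angular": [0,0,0]}
  ]
}}

```text
time: 14.42
tool_pos: [0.5903, -0.09, 0.1321]
tcp_rot: [0.775, 3.039, -0.001]
wrist_force: [3.1, -2.4, 6.0]
width: 0.002
```

Request:
{"fn": "drive_tool", "kwargs": {
  "deltas": [
    {"hand": 0,"offset": [0,0,-0.3],"angular": [0,0,0]},
    {"hand": 0,"offset": [0,0,-0.6],"angular": [0,0,0]},
    {"hand": 0,"offset": [0,0,-0.9],"angular": [0,0,0]},
    {"hand": 0,"offset": [0,0,-1.1],"angular": [0,0,0]},
    {"hand": 0,"offset": [0,0,-1.2],"angular": [0,0,0]}
  ]
}}

```text
time: 15.05
tool_pos: [0.5881, -0.089, 0.1186]
tcp_rot: [-0.776, -3.044, -0.0]
wrist_force: [1.1, -1.5, 7.7]
width: 0.005
```

Request:
{"fn": "drive_tool", "kwargs": {
  "deltas": [
    {"hand": 0,"offset": [0,0,-0.05],"angular": [0,0,0]},
    {"hand": 0,"offset": [0,0,-0.1],"angular": [0,0,0]},
    {"hand": 0,"offset": [0,0,-0.1],"angular": [0,0,0]}
  ]
}}

```text
time: 15.42
tool_pos: [0.5882, -0.0891, 0.1185]
tcp_rot: [0.776, 3.044, 0.0]
wrist_force: [-0.0, -1.0, 8.8]
width: -0.0
```

Request:
{"fn": "drive_tool", "kwargs": {
  "deltas": [
    {"hand": 0,"offset": [0,0,-0.05],"angular": [0,0,0]},
    {"hand": 0,"offset": [0,0,-0.1],"angular": [0,0,0]},
    {"hand": 0,"offset": [0,0,-0.1],"angular": [0,0,0]}
  ]
}}

```text
time: 15.8
tool_pos: [0.5883, -0.0891, 0.1183]
tcp_rot: [0.776, 3.044, 0.0]
wrist_force: [-1.0, -0.0, 12.3]
width: 0.0
```

At the hard stop: z no longer changes and the force has risen to 12 N. Backing off.

Request:
{"fn": "drive_tool", "kwargs": {
  "deltas": [
    {"hand": 0,"offset": [0,0,0.3],"angular": [0,0,0]},
    {"hand": 0,"offset": [0,0,1],"angular": [0,0,0]},
    {"hand": 0,"offset": [0,0,4],"angular": [0,0,0]},
    {"hand": 0,"offset": [0,0,8],"angular": [0,0,0]},
    {"hand": 0,"offset": [0,0,12],"angular": [0,0,0]},
    {"hand": 0,"offset": [-5,2,14],"angular": [0,0,0]},
    {"hand": 0,"offset": [-8,5,14],"angular": [0,0,0]},
    {"hand": 0,"offset": [-8,5,14],"angular": [0,0,0]}
  ]
}}

```text
time: 16.8
tool_pos: [0.5054, -0.0375, 0.256]
tcp_rot: [-0.773, -3.042, -0.001]
wrist_force: [0.1, -1.4, -0.0]
width: 0.003
```

```bash
python3 - <<'E'
from workcell import bot
import cv2,pickle,numpy as np
d={n:bot.read_camera(n) for n in("scene","wrist")};pickle.dump(d,open("d8.pkl","wb"))
b=d["scene"]["frame"][135:235,165:265]; a=d["wrist"]["frame"][60:260,130:330]
cv2.imwrite("pics/w8.png",np.hstack([cv2.resize(b,(400,400),interpolation=0),cv2.resize(a,(400,400))]))
s=bot.read_state();print(s["tool_pos"],s["wrist_force"],s["width"])
E
```

```text
[ 0.50747645 -0.0388627   0.25600723] [-0.5842374   0.32774765 -0.85249104] -0.00040555136602712027
```

View pics/w8.png

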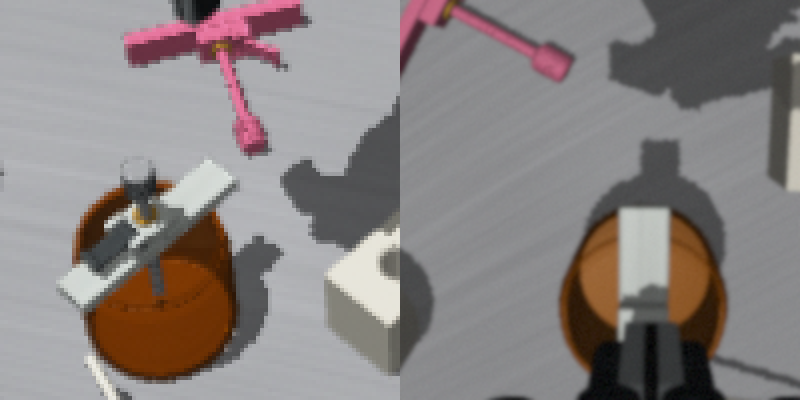

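The lever lies flat above the bridge, and the gauge stands centred with its head and bridge where they were before the press. Handing in.

```bash
python3 -c "
from workcell import bot
print(bot.finish_job())"
```

```text
the job is handed in; nothing more can be done
None
```

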